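# Two turns of the spice mill

### The arm

A 6-joint arm with a two-finger parallel gripper is mounted at the origin on a cart in front of the work surface, level with it; the furniture and walls round the work are solid. World frame = base frame: x ahead of the robot, y to its left, z up, the work surface at z = 0. Lengths are in mm, angles in rad, forces in N, time in s.
With the tool pointing down it reaches from about 225 to 875 mm from the base axis. Payload 3.4 kg.
Tool frame: the origin (TCP) lies midway between the tips of the shut fingers; the grasp point (between the pads) lies robot.tcp_to_grasp behind it (robot.tcp_to_grasp is the distance from the TCP to the grasp point, in mm); z points along the fingers, y is the line along which they close (so a half turn about z gives the same grasp; the last joint's range is limited). The gripper opens to 85 mm and grips with 20 to 120 N. Pads are 22 mm wide; open, the fingers measure 114 mm over their backs; the gripper's body (76 mm by 85 mm) begins 54 mm behind the grasp point. The pads swing forward as they close: fully open they stand 13 mm farther back than shut.
Start: joints at [-1.234, 0.276, 1.505, -0, 1.361, -0.121], TCP at [254.141, -515.828, 199.428] pointing down, gripper open.
Joint ranges: [-2.89, 2.89], [-0.75, 2.08], [0.22, 2.7], [-1.18, 4.32], [0.11, 2.71], [-2.7, 2.7]. Speed limits (rad/s): [2.57, 2.57, 3.14, 3.14, 3.14, 3.14].

### API

Orientations are given as a unit quaternion [w, x, y, z].
In Python, from rig import telemetry, imaging, workorder, robot gives the robot as it stands.
- The arm moves only by the tool move_arm, never from a script. Its argument "increments" is text: rows parted by semicolons, each of 7 numbers parted by spaces: the turn, a rotation vector about the world's x, y, z in degrees, then the shift along the world's x, y, z in cm, then the opening, from 0 (shut) to 1 (fully open). A call has 1 to 8 rows; each row is the pose to reach, as a shift and turn from the pose commanded when the call began; what a row does not reach only later rows make up. A row lasts 1/8 s, in which the tool goes at most 62.5 mm and 10.7 degrees, less where a joint would pass 70% of its speed; a pose out of reach is approached as far as the arm can. A call with a gripper value outside its range is refused whole. The fingers move at their own pace and stop on an object; "force" is the grip in N (left out, the last holds). Time passes only in rows, so rows that repeat a pose let the fingers close. It gives the time, the measured TCP pose, the force, the opening and the grip force at its end, in the units of the state.
- telemetry.observe(): the state, without advancing time (a new reading comes with each control period).
- imaging.snapshot(name): name is "scene" or "top"; returns a dict with "img" (400x640x3 uint8, blue, green, red), "fx", "fy", "cx", "cy" (pixels), "T" (4x4, takes a point from camera to world coordinates). Camera axes: x right, y down, z forward; pixel columns grow to the right and rows downward; lengths in mm; the calibration is good to about 2 mm. A picture is of the moment at which its call begins. There is no depth.
- workorder.hand_in(): hands the job in; it is judged then, once.
The state is a dict: "time": time; "qpos": joint angles; "qd": joint speeds; "effort": joint torques, N m; "tcp_pos": TCP position; "tool_rot": TCP orientation; "contact_force": force on the tool from outside, world axes, zero at the start; "ft_torque": the same for the moment, N m; "width": opening from 0.0 (shut) to 1.0 (fully open); "finger_force": force on a finger pad.
Only numpy, scipy, OpenCV 4.12 (cv2) and the standard library are available. Lean on these libraries where they do the work, as an engineer would, in place of code of your own. Each camera call takes 0.05 s, during which the arm holds its last target. There are 200 camera calls.

### The job

Get two turns of pepper from the spice mill. First swing its hatch fully shut over the filling hole, so that nothing jumps out. Then turn the crank clockwise, one way only, at a steady, unhurried pace (well under one turn a second), until its arm has come round to the brass dot for the second time, and leave it over the dot. The crank only sits on a tapered spindle: keep leaning on it with about 14 N, no more than 18, because the heavy point in each turn throws it up off its seat otherwise. Do not drag the mill about or disturb the other things on the worktop.

Things in the scene. Friction and masses are not known exactly. Their poses are not given: they have to be found in the camera images.
- mill: Table spice mill, 105 mm high to its flat steel top plate (96 mm across); walnut body, dark steel cup, rubber suction foot 116 mm across. Origin: centre of its underside, on the vertical axis that crank and hatch turn on; z up. The foot gives 1 mm for every 14 N pressed down on the mill; sideways it holds firm up to about 12 N, then creeps.
- mill_crank (a joint): Angle of the crank, rad, through whole turns: 0 = arm over the brass dot, growing clockwise from above (start 0.2 to 0.9; second arrival at the dot 12.57). Takes about 0.2 Nm, 0.35 Nm at the heavy point (once a turn, unknown angle, 1.7 rad or more from dot and start), little just after it; stays where it is left. Arm up to 15 mm wide, top 137 mm over the worktop (hub and clamp screw 145 mm).
- crank_lift (a joint): Height of the crank above its seat on the spindle, m: 0 = seated. Its weight and the taper's grip (2 N each) hold it down. Around the heavy point it is thrown up: there it needs 8 to 10 N pressed down on the knob, and climbs off its seat if it gets less; on the far side of the turn it needs no press.
- knob (a point): Point to grip on the crank's upright wooden knob, 24 mm across, 138 to 184 mm over the worktop (this point 166 mm), on a telescopic arm clamped 46 to 66 mm from the mill's axis, another length each time. The knob spins freely on its pin, so a gripper can hold it at constant yaw through whole turns.
- mark (a point): Brass dot, 8 mm across, on the rim of the mill's top plate, 40 mm from the axis: the crank arm parks over it.
- mill_hatch (a joint): Angle of the steel hatch plate that swings on the mill's axis just above the top plate: 0 = shut over the filling hole, at its stop; grows clockwise seen from above as it opens (start 0.6 to 1.0). Friction about 3 N at its pin.
- hatch_pin (a point): Middle of the black upright pin of the hatch, 12 mm across, 107 to 127 mm over the worktop, 63 mm from the mill's axis, so it stands outside the top plate's rim. Push or pinch it here.
- salt_pot: Round oak salt pot, 92 mm across, 70 mm high; origin at the centre of its underside. To be left alone.
- garlic: Bulb of garlic, 56 mm; origin at its underside. To be left alone.
- lemon: Lemon, 72 x 57 x 58 mm; origin at its underside. To be left alone.
- spice_flask: Glass spice flask with a white cap, 49 mm across, 105 mm high; origin at the centre of its underside. To be left alone.
- mug: Green and white mug, 78 mm across, 101 mm high; origin at the centre of its underside. To be left alone.
- teaspoon: Teaspoon, 130 mm long, lying flat; origin at its underside. To be left alone.
Mind the look-alikes: they are no part of the job. Leave any turquoise look-alike of the part that bears mill alone.

How it is judged (in metres and radians):
On the way, in this order (a step that is already met when the one before it is completed fails the run):
1. the hatch is fully shut (within 0.06 rad of its stop) (value of joint mill_hatch below 0.06 rad), for 0.2 s.
2. the crank arm has passed the brass dot once, the hatch still shut (value of joint mill_crank above 6.28319 rad and value of joint mill_hatch below 0.1 rad), for 0.1 s.
At the end, for the whole second after the job is handed in: the hatch is within 0.06 rad (4 mm at its pin) of its stop and the crank, turned clockwise, rests over the brass dot at its second arrival (joint within 0.2 rad of 12.57, about 11 mm at the knob), on its seat (lifted less than 2 mm) (value of joint mill_crank between 12.3664 and 12.7664 rad and velocity of joint mill_crank between -0.05 and 0.05 rad/s and value of joint crank_lift below 0.002 m and value of joint mill_hatch below 0.06 rad); the robot touches nothing.
It fails at once if the crank is turned on before the hatch is shut (value of joint mill_crank above 1.4 rad and value of joint mill_hatch above 0.1 rad).
It fails at once if the crank races (over 5 rad/s) or is turned backwards (over 1 rad/s) (velocity of joint mill_crank above 5 rad/s or velocity of joint mill_crank below -1 rad/s).
It fails at once if the crank jumps more than 1.5 mm off its seat (value of joint crank_lift above 0.0015 m).
It fails at once if the mill is moved by more than 1.5 mm: dragged sideways, or pressed down with more than some 20 N (distance of mill from where it was at the start of the episode above 0.0015 m).
It fails at once if another thing on the worktop is moved by more than 25 mm (distance of any of salt_pot, garlic, lemon, spice_flask, mug, teaspoon from where it was at the start of the episode above 0.025 m).
It also fails if it takes over 72 s, if anything falls off the work surface, if the arm or the gripper's body presses on something with over 40 N, if the wrist force passes 120 N, or if a joint passes its speed limit or range.

## Working session

There is one attempt and no reset: what is moved stays moved. The work goes in short steps, Python scripts to look and compute and a tool call to move; the robot and the scene stay as the last step left them, time stands still between calls to the robot, and variables do not carry over. Pictures are saved under pics/ and viewed, at most 10 in all, crops included, and the job is handed in when it is done.

Besides the shell and the picture viewer there is one more tool, called after ">>>" as name(argument=value, ...), one argument or row to a line, values as JSON. move_arm: Moves the arm, as the interface text tells. Its arguments: {"type":"object","properties":{"increments":{"type":"string"},"force":{"type":"number"}},"required":["increments"]}

```bash
ls; mkdir -p pics
python3 - <<'E'
from rig import telemetry, imaging, workorder, robot
import cv2
print(telemetry.observe()); print(robot.tcp_to_grasp)
for n in("scene","top"):
    s=imaging.snapshot(n); cv2.imwrite(f"pics/{n}0.png",s["img"]); print(n,s["fx"],s["fy"],s["cx"],s["cy"],s["T"])
E
```

```text
pics
{'time': 0.0, 'qpos': array([-1.23397755e+00,  2.76614884e-01,  1.50612635e+00, -3.90325959e-07,
        1.36068439e+00, -1.21023277e-01]), 'qd': array([ 0.00119656, -0.00025934,  0.00068472, -0.00031498, -0.0008853 ,
        0.00166139]), 'effort': array([ 2.77485087e-03, -4.16772366e+01, -2.45805627e+01,  2.99887279e-04,
        1.11603033e-02, -9.33645310e-06]), 'tcp_pos': array([ 253.94904371, -515.24073215,  198.53111653]), 'tool_rot': array([-9.11135107e-04,  9.73911392e-01,  2.26926773e-01, -9.88846644e-05]), 'contact_force': array([-0.90061055, -0.70064049,  0.51113641]), 'ft_torque': array([ 0.01047923,  0.03435592, -0.02848044]), 'finger_force': 0.0, 'width': 0.9992277296442929}
18.700000000000003
scene 433.71556998000455 433.71556998000455 316.4937678557465 203.06375504426637 [[ 6.52417096e-01 -3.19313472e-01  6.87306947e-01 -3.68560764e+02]
 [-7.57749408e-01 -2.90346254e-01  5.84392751e-01 -1.12161330e+03]
 [ 1.29525194e-02 -9.02074254e-01 -4.31386454e-01  6.83632466e+02]
 [ 0.00000000e+00  0.00000000e+00  0.00000000e+00  1.00000000e+00]]
top 374.85995600163614 374.85995600163614 315.98336426835436 198.463067046957 [[-2.36090315e-02 -9.90380089e-01  1.36344761e-01  3.98857617e+02]
 [-9.99709002e-01  2.40637526e-02  1.68763434e-03 -3.72900146e+02]
 [-4.95236603e-03 -1.36265241e-01 -9.90660011e-01  1.04204167e+03]
 [ 0.00000000e+00  0.00000000e+00  0.00000000e+00  1.00000000e+00]]
```

View pics/scene0.png

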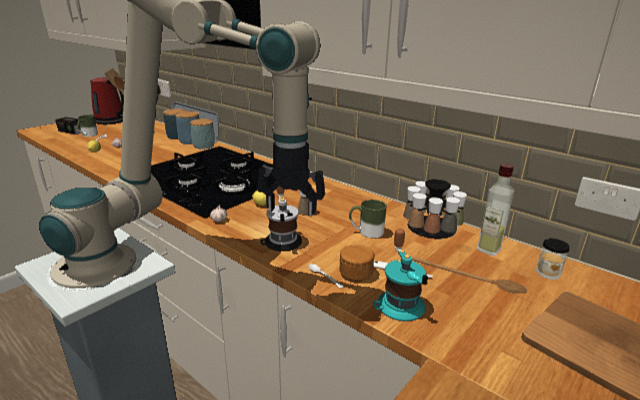

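View pics/top0.png

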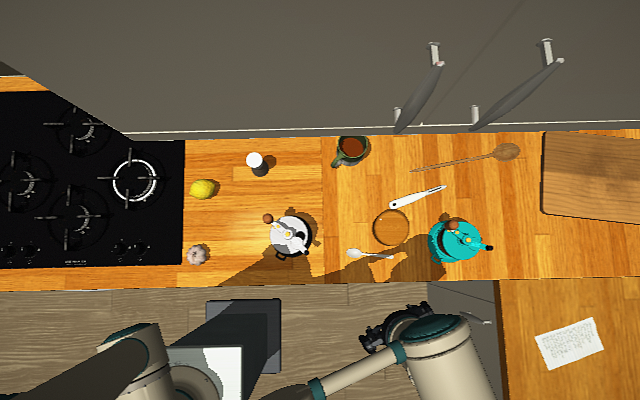

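The real mill (white-topped) is at about (292,237) in top and (284,225) in scene. The turquoise one at (457,240) is the look-alike. I'll zoom in on the mill.

```bash
cat > h.py <<'E'
import numpy as np, cv2
from rig import telemetry, imaging
def ray(s,u,v):
    d=s["T"][:3,:3]@np.array([(u-s["cx"])/s["fx"],(v-s["cy"])/s["fy"],1]); return s["T"][:3,3],d
def at(s,u,v,z):
    o,d=ray(s,u,v); return (o+d*(z-o[2])/d[2]).round(1)
def px(s,p):
    q=np.linalg.inv(s["T"])@np.append(p,1); return np.array([s["fx"]*q[0]/q[2]+s["cx"],s["fy"]*q[1]/q[2]+s["cy"]]).round(1)
E
python3 - <<'E'
import cv2,numpy as np
a=cv2.imread("pics/top0.png")[197:272,250:330]; b=cv2.imread("pics/scene0.png")[180:255,245:325]
cv2.imwrite("pics/c.png",np.hstack([cv2.resize(x,(400,375),interpolation=cv2.INTER_CUBIC) for x in(a,b)]))
E
```

```text
(no output)
```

View pics/c.png

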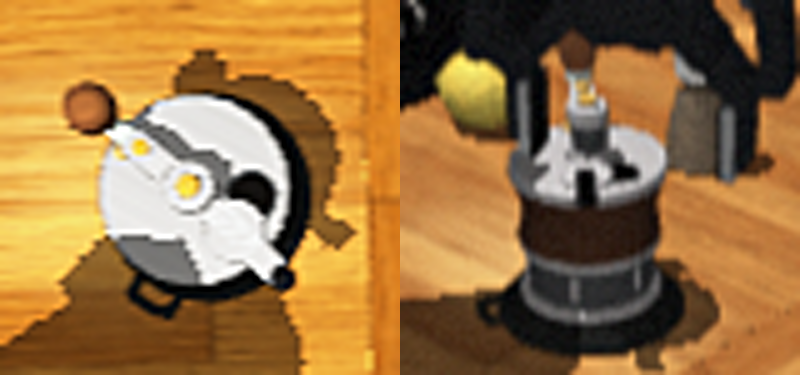

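Top crop: knob at about px (267.6,218.4), hub screw (287.6,234), clamp screw (278,226.4), brass dot (274,228), hatch pin (306.6,253), filling hole (300,235).

Run:
```python
from h import *
s=imaging.snapshot("top"); c=imaging.snapshot("scene")
P={}
for n,u,v,z in [("hub",287.6,234,145),("knob",267.6,218.4,184),("dot",274,228,105),("pin",306.6,253,127),("hole",300,235,105),("platecentre",289,234.8,105),("clamp",278,226.4,140)]:
    P[n]=at(s,u,v,z); 
ax=P["hub"]
for n,p in P.items(): d=(p-ax)[:2]; print(n,p,np.hypot(*d).round(1),np.degrees(np.arctan2(d[1],d[0])).round(1), px(c,p))
# plate circle fit in top view by white mask
for k in(-40,0,40): pass
I=s["img"][197:272,250:330]; g=cv2.cvtColor(I,cv2.COLOR_BGR2HSV)
m=((g[...,1]<60)&(g[...,2]>120)).astype(np.uint8); cs=max(cv2.findContours(m,0,2)[0],key=cv2.contourArea)
(cx,cy),r=cv2.minEnclosingCircle(cs); print(cx+250,cy+197,r,at(s,cx+250,cy+197,105),r/374.86*940)
```

```text
hub [ 438.4 -301.7  145. ] 0.0 0.0 [281.6 199.7]
knob [ 473.5 -259.3  184. ] 55.0 50.4 [279.6 180.2]
dot [ 455.9 -264.7  105. ] 40.9 64.7 [277.3 206.3]
pin [ 392.4 -345.5  127. ] 63.5 -136.4 [281.3 215.1]
hole [ 437.  -329.3  105. ] 27.6 -92.9 [288.3 214.9]
platecentre [ 438.1 -302.   105. ] 0.4 -135.0 [281.9 212. ]
clamp [ 457.4 -278.4  140. ] 30.1 50.8 [280.6 197. ]
288.5 236.0 21.800329208374023 [ 435.2 -300.7  105. ] 54.66656740082052
```

>>> move_arm(
  increments="0 0 -9 2 3.2 0 0; 0 0 -18 4 6.4 0 0; 0 0 -27 6 9.6 0 0; 0 0 -36 8 12.8 0 0; 0 0 -45 10 16 0 0; 0 0 -51 11.7 19.2 -1 0; 0 0 -51 11.7 19.2 -5 0; 0 0 -51 11.7 19.2 -5 0",
  force=60,
)

```text
time: 1.2
tcp_pos: [369.6, -321.4, 147.1]
tool_rot: [-0.002, 0.977, -0.214, -0.003]
contact_force: [-0.7, 0.9, -0.2]
width: -0.002
finger_force: 0.0
```

Run:
```python
from h import *
st=telemetry.observe(); print(st["tcp_pos"],st["contact_force"])
s=imaging.snapshot("top"); c=imaging.snapshot("scene")
print(px(s,st["tcp_pos"]),px(c,st["tcp_pos"]))
a=s["img"][197:272,250:330]; b=c["img"][180:255,245:325]
cv2.imwrite("pics/d.png",np.hstack([cv2.resize(x,(400,375),interpolation=cv2.INTER_CUBIC) for x in(a,b)]))
```

```text
[ 369.56263505 -321.43643829  147.1480774 ] [-0.70654321  0.93491318 -0.19623881]
[296.3 263.1] [269.1 208.8]
```

View pics/d.png

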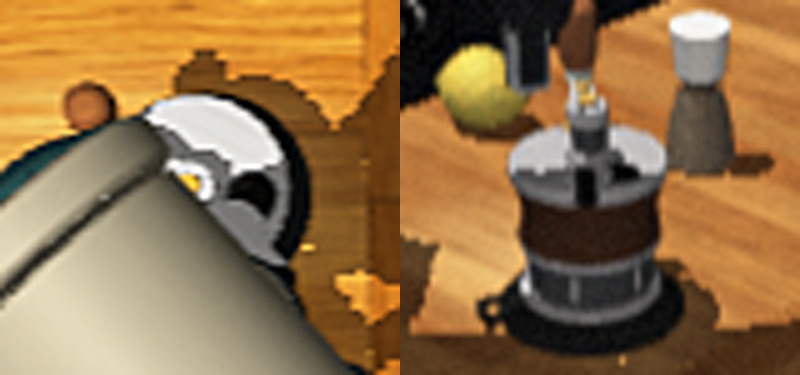

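The scene crop shows the fingertip ending about 10 px above the predicted TCP (269,209), so I'll check that more closely.

Run:
```python
from h import *
st=telemetry.observe(); print(st["time"],st["tcp_pos"],st["qd"].round(3),st["width"])
c=imaging.snapshot("scene"); p=st["tcp_pos"]
print([px(c,p+[0,0,k]) for k in(0,18.7,73)])
a=c["img"][120:240,215:345].copy(); a=cv2.resize(a,None,fx=6,fy=5,interpolation=cv2.INTER_CUBIC)
cv2.imwrite("pics/e.png",a[:600,:780])
```

```text
1.3 [ 371.28761979 -324.25987705  149.94190485] [-0.007 -0.011 -0.031  0.002 -0.005  0.001] 0.0029923581657069595
[array([270.3, 208. ]), array([270. , 201.9]), array([269.4, 183.8])]
```

View pics/e.png

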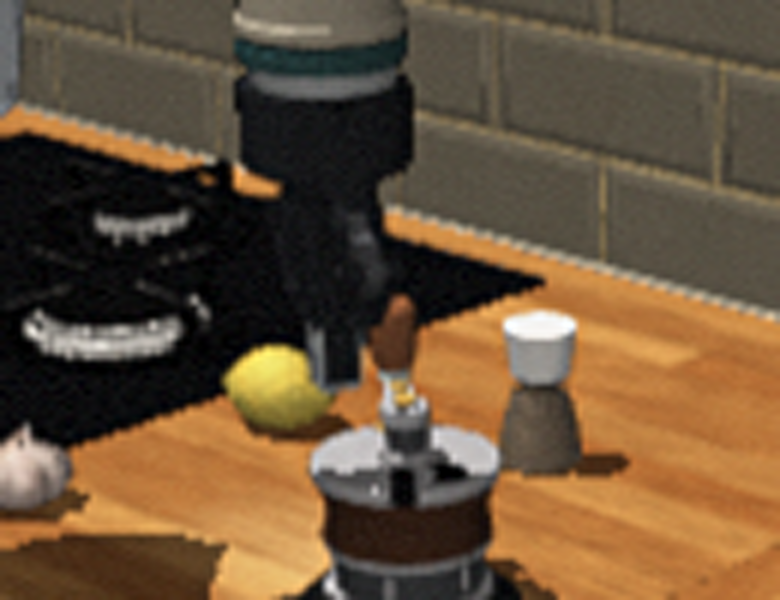

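Run:
```python
from h import *
c=imaging.snapshot("scene"); s=imaging.snapshot("top")
p=np.array([254,-515.5,199.]); y=np.array([np.cos(np.radians(-63.8)),np.sin(np.radians(-63.8)),0])
for k in(-50,50): print(px(c,p+k*y+[0,0,13]),px(s,p+k*y+[0,0,13]))
# mill consistency
for q in([438,-302,0],[438,-302,105],[438,-302,145],[371.3,-324.3,150],[371.3,-324.3,180]): print(q,px(c,q),px(s,q))
cv2.imwrite("pics/full.png",cv2.resize(np.hstack([cv2.imread("pics/scene0.png")[140:260,220:360],c["img"][120:240,215:355]]),None,fx=2.8,fy=2.8,interpolation=cv2.INTER_CUBIC))
from rig import robot; print([x for x in dir(robot) if x[0]!='_'])
```

```text
[269.7 222.5] [365.6 327.9]
[311.7 228.3] [406.5 305.6]
[438, -302, 0] [282.6 242.6] [291.9 236.4]
[438, -302, 105] [281.9 212. ] [289.  234.8]
[438, -302, 145] [281.6 199.8] [287.7 234.2]
[371.3, -324.3, 150] [270.3 208. ] [297.4 262.4]
[371.3, -324.3, 180] [269.9 198.2] [296.7 262.8]
['Unreachable', 'tcp_to_grasp']
```

>>> move_arm(
  increments="0 0 0 -1 -1.7 0 0; 0 0 0 -1 -1.7 -1.5 0; 0 0 0 -1 -1.7 -3 0; 0 0 0 -1 -1.7 -4.5 0; 0 0 0 -1 -1.7 -5.5 0; 0 0 0 -1 -1.7 -6.2 0; 0 0 0 -1 -1.7 -6.2 0; 0 0 0 -1 -1.7 -6.2 0",
)

```text
time: 2.45
tcp_pos: [361.4, -341.1, 87.8]
tool_rot: [0.0, 0.977, -0.214, 0.0]
contact_force: [-0.6, 0.1, 0.8]
width: 0.001
finger_force: 0.0
```

Run:
```python
from h import *
st=telemetry.observe(); print(st["tcp_pos"],st["contact_force"])
c=imaging.snapshot("scene"); p=st["tcp_pos"]; print([px(c,p+[0,0,k]) for k in(0,30)])
a=c["img"][170:250,240:320]; cv2.imwrite("pics/f.png",cv2.resize(a,(560,560),interpolation=cv2.INTER_CUBIC))
```

```text
[ 361.44968062 -341.11789384   87.77923998] [-0.61002552  0.06515959  0.76696815]
[array([272.6, 230.8]), array([272.3, 221.4])]
```

View pics/f.png

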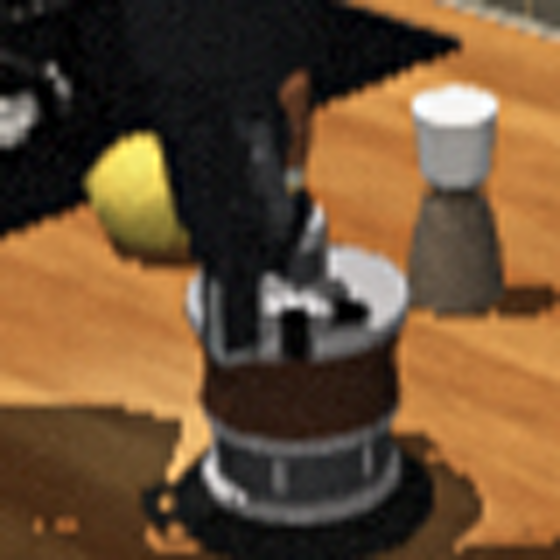

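>>> move_arm(
  increments="0 0 0 0 0 -0.6 0; 0 0 0 0.55 -0.25 -0.6 0; 0 0 0 1.1 -0.5 -0.6 0; 0 0 0 1.65 -0.75 -0.6 0; 0 0 0 2.2 -1 -0.6 0; 0 0 0 2.75 -1.25 -0.6 0; 0 0 0 3.3 -1.5 -0.6 0; 0 0 0 3.85 -1.75 -0.6 0",
)

```text
time: 3.5
tcp_pos: [397.9, -359.7, 81.5]
tool_rot: [0.002, 0.977, -0.214, -0.002]
contact_force: [-6.8, -3.6, 1.5]
width: -0.005
finger_force: 3.7
```

Run:
```python
from h import *
c=imaging.snapshot("scene"); s=imaging.snapshot("top")
st=telemetry.observe(); print(st["tcp_pos"],st["contact_force"],st["ft_torque"])
a=c["img"][180:240,250:310];b=s["img"][197:272,250:325]; cv2.imwrite("pics/g.png",np.hstack([cv2.resize(x,(400,400),interpolation=cv2.INTER_CUBIC) for x in(a,b)]))
```

```text
[ 398.75413589 -360.21560559   81.46181665] [-4.67669474 -3.6252858   0.41317053] [-0.6014355   0.77317156 -0.01998757]
```

View pics/g.png

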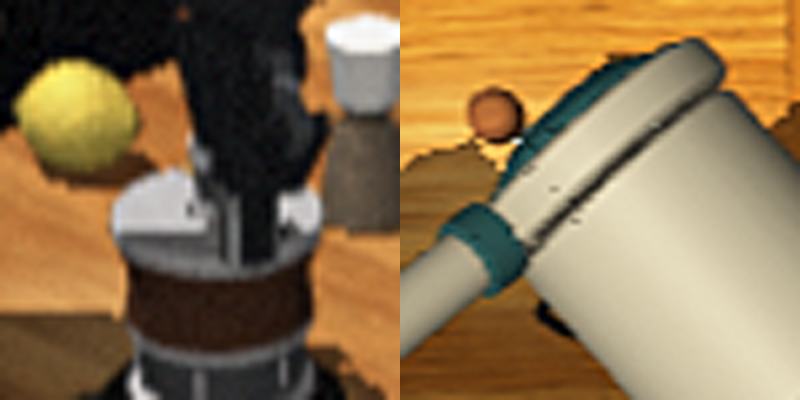

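The force points mostly outward, so the finger may have slipped outside the pin. I'll back off so the top camera has a clear view.

>>> move_arm(
  increments="0 0 0 -1 0.2 0 0; 0 0 0 -3 1 0 0; 0 0 0 -5 1 2 0; 0 0 0 -9 1 5 0; 0 0 0 -14 1 8 0; 0 0 0 -18 1 8 0; 0 0 0 -18 1 8 0; 0 0 0 -18 1 8 0",
)

```text
time: 4.6
tcp_pos: [220.2, -348.2, 161.4]
tool_rot: [-0.0, 0.977, -0.215, 0.001]
contact_force: [-0.1, 0.1, -0.2]
width: -0.001
finger_force: 0.0
```

Run:
```python
from h import *
c=imaging.snapshot("scene"); s=imaging.snapshot("top")
st=telemetry.observe(); print(st["tcp_pos"],st["contact_force"])
a=c["img"][180:255,245:320];b=s["img"][205:275,250:320]; cv2.imwrite("pics/i.png",np.hstack([cv2.resize(x,(400,400),interpolation=cv2.INTER_CUBIC) for x in(a,b)]))
```

```text
[ 220.59752817 -348.22451996  161.21557044] [-0.06718308  0.61546432 -0.18950418]
```

View pics/i.png

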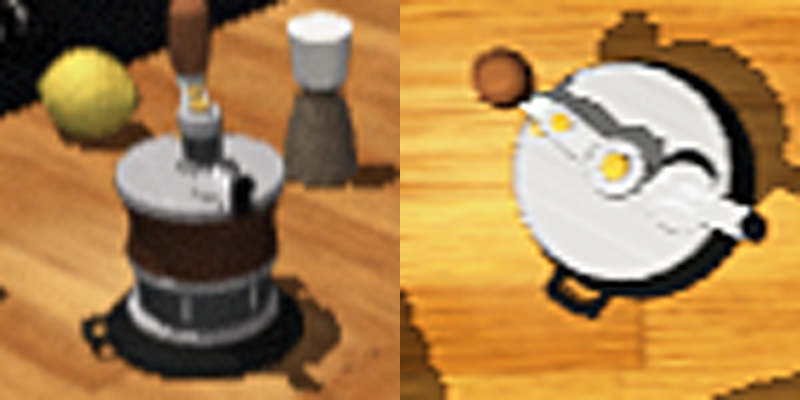

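The hatch has swung most of the way: the pin is now near top px (311.8,245.3), about -115°. I'll go back for the rest, with the tool turned to suit.

>>> move_arm(
  increments="0 0 8 5 -1.2 0 0; 0 0 15 10 -1.2 0 0; 0 0 15 14 -1.2 -2 0; 0 0 15 15 -1.2 -5 0; 0 0 15 15 -1.2 -8 0; 0 0 15 16.5 -1.2 -8 0; 0 0 15 17.5 -1.2 -8 0; 0 0 15 18.5 -1.3 -8 0",
)

```text
time: 5.7
tcp_pos: [404.7, -362.4, 82.6]
tool_rot: [0.001, 0.996, -0.084, -0.001]
contact_force: [-6.6, -3.3, 1.5]
width: 0.0
finger_force: 2.7
```

>>> move_arm(
  increments="0 0 0 0.4 -0.1 0 0; 0 0 0 0.8 -0.2 0 0; 0 0 0 1 -0.3 0 0; 0 0 0 1.2 -0.4 0 0",
)

```text
time: 6.2
tcp_pos: [416.0, -366.2, 82.2]
tool_rot: [0.001, 0.996, -0.085, -0.001]
contact_force: [-6.4, -2.9, 1.4]
width: -0.0
finger_force: 3.2
```

>>> move_arm(
  increments="0 0 0 0.2 0 0 0; 0 0 0 0.4 0 0 0; 0 0 0 0.4 0 0 0",
)

```text
time: 6.58
tcp_pos: [418.1, -366.2, 82.1]
tool_rot: [0.001, 0.996, -0.085, -0.002]
contact_force: [-9.0, -3.7, 3.6]
width: -0.002
finger_force: 4.8
```

>>> move_arm(
  increments="0 0 0 0.2 0 0 0; 0 0 0 0.3 0 0 0; 0 0 0 0.3 0 0 0",
)

```text
time: 6.95
tcp_pos: [419.8, -366.2, 82.1]
tool_rot: [0.001, 0.996, -0.084, -0.003]
contact_force: [-11.4, -4.4, 4.3]
width: 0.001
finger_force: 6.2
```

Force is rising, so this is probably the stop. I'll back off and measure.

>>> move_arm(
  increments="0 0 0 -1 0 0 0; 0 0 0 -3 0 0 0; 0 0 0 -6 0 3 0; 0 0 0 -11 0 7 0; 0 0 0 -16 0 10 0; 0 0 0 -20 0 10 0; 0 0 0 -20 0 10 0.6; 0 0 0 -20 0 10 0.6",
)

```text
time: 7.95
tcp_pos: [224.3, -365.2, 181.6]
tool_rot: [0.0, 0.996, -0.086, 0.001]
contact_force: [0.6, -1.8, 0.4]
width: 0.419
finger_force: 0.0
```

Run:
```python
from h import *
s=imaging.snapshot("top"); c=imaging.snapshot("scene")
st=telemetry.observe(); print(st["tcp_pos"],st["contact_force"],st["width"])
I=s["img"][205:275,250:320]; old=cv2.imread("pics/top0.png")[205:275,250:320]
# mill shift between first and present picture: phase correlation on foot/hub area
g=lambda x:np.float32(cv2.cvtColor(x,cv2.COLOR_BGR2GRAY))
for nm,(a,b,e,f) in dict(hub=(215,242,262,298),foot=(245,270,270,300)).items():
    print(nm,cv2.phaseCorrelate(g(cv2.imread("pics/top0.png")[a:b,e:f]),g(s["img"][a:b,e:f])))
cv2.imwrite("pics/j.png",np.hstack([cv2.resize(x,(400,400),interpolation=cv2.INTER_CUBIC) for x in(c["img"][180:255,245:320],I)]))
```

```text
[ 224.62299292 -365.242347    181.2677895 ] [-0.04760961  0.43393332  0.27107685] 0.5878761398192466
hub ((0.010976752819367164, 0.472378965754908), 0.7411863749900472)
foot ((0.49368635081709655, 0.3139133557999081), 0.5949174919128418)
```

View pics/j.png

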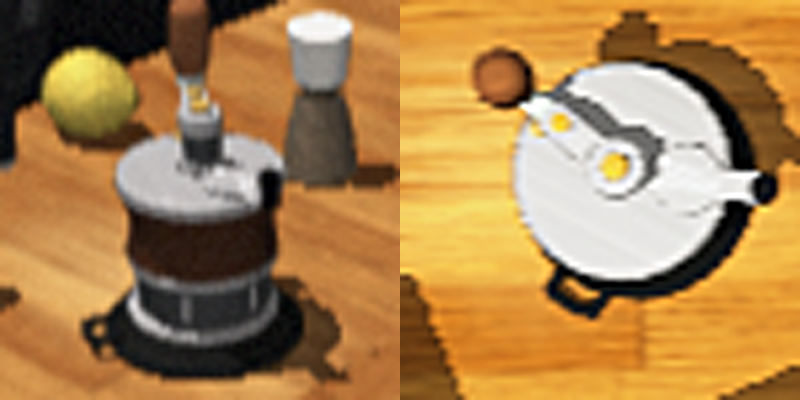

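The hatch plate now covers the filling hole: pin at px (313.9,237.8), about -98°, and the hole at about -99°. The mill has not moved. Next I go over the knob with the fingers open.

>>> move_arm(
  increments="0 0 0 3 1.3 2.5 0.65; 0 0 0 8 3.4 2.5 0.65; 0 0 0 13 5.5 2.5 0.65; 0 0 0 18 7.6 2.5 0.65; 0 0 0 22 9.3 2.5 0.65; 0 0 0 25 10.6 2.5 0.65; 0 0 0 25 10.6 1 0.65; 0 0 0 25 10.6 1 0.65",
)

```text
time: 9.05
tcp_pos: [472.7, -258.0, 189.2]
tool_rot: [-0.001, 0.996, -0.084, -0.002]
contact_force: [-0.5, 1.0, -0.5]
width: 0.649
finger_force: 0.0
```

>>> move_arm(
  increments="0 0 0 0 0 -1 0.65; 0 0 0 0 0 -2 0.65; 0 0 0 0 0 -3 0.65; 0 0 0 0 0 -4 0.65; 0 0 0 0 0 -4.6 0.65; 0 0 0 0 0 -4.6 0.65",
)

```text
time: 9.8
tcp_pos: [473.4, -259.1, 144.9]
tool_rot: [-0.0, 0.996, -0.085, -0.0]
contact_force: [0.1, -0.1, 0.3]
width: 0.653
finger_force: 0.0
```

Run:
```python
from h import *
s=imaging.snapshot("top"); c=imaging.snapshot("scene")
st=telemetry.observe(); p=st["tcp_pos"]; print(p,st["contact_force"],st["width"])
print([px(c,p+[0,0,k]) for k in(0,30)])
cv2.imwrite("pics/k.png",cv2.resize(c["img"][150:220,240:320],None,fx=8,fy=8,interpolation=cv2.INTER_CUBIC))
```

```text
[ 473.86968425 -259.45699143  145.60967147] [-0.37340935 -0.83875779 -0.10185403] 0.653228161377946
[array([280. , 191.9]), array([279.8, 182.7])]
```

View pics/k.png

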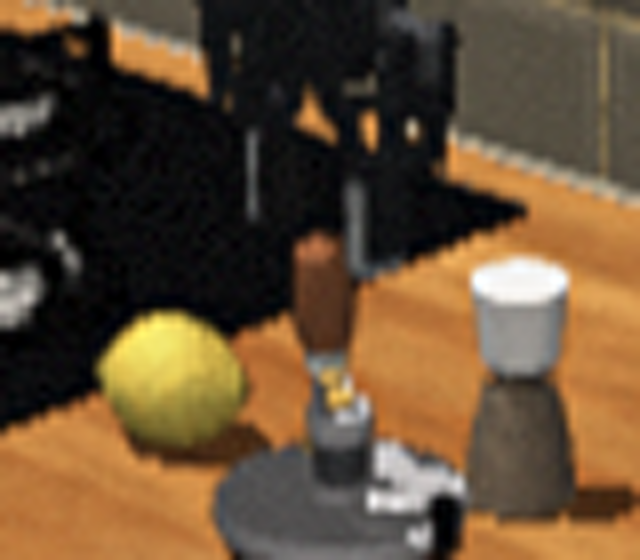

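Fingertips sit level with the knob top (left tip ~(271.5,177), right ~(285,184)), centred on the knob at u≈280. As in the earlier views, they are about 30 mm higher than reported. I'll lower to reported z 120, which puts the true tips near 150, and watch the force.

>>> move_arm(
  increments="0 0 0 0 0 -0.7 0.6; 0 0 0 0 0 -1.4 0.5; 0 0 0 0 0 -2 0.44; 0 0 0 0 0 -2.5 0.4; 0 0 0 0 0 -2.5 0.4",
  force=40,
)

```text
time: 10.52
tcp_pos: [473.3, -259.1, 119.9]
tool_rot: [-0.0, 0.996, -0.085, -0.0]
contact_force: [0.4, 0.1, 0.4]
width: 0.4
finger_force: 0.0
```

>>> move_arm(
  increments="0 0 0 0 0 0 0.37; 0 0 0 0 0 0 0.34; 0 0 0 0 0 0 0.31; 0 0 0 0 0 0 0.28; 0 0 0 0 0 0 0.26; 0 0 0 0 0 0 0.24; 0 0 0 0 0 0 0.2; 0 0 0 0 0 0 0.1",
  force=40,
)

```text
time: 11.52
tcp_pos: [473.9, -258.6, 120.6]
tool_rot: [-0.001, 0.996, -0.085, 0.0]
contact_force: [1.0, 4.7, 2.7]
width: 0.263
finger_force: 39.7
```

>>> move_arm(
  increments="0 0 0 0 0.1 -0.1 0.1; 0 0 0 0 0.1 -0.2 0.1; 0 0 0 0 0.1 -0.2 0.1",
  force=60,
)

```text
time: 11.9
tcp_pos: [474.6, -258.2, 119.7]
tool_rot: [0.0, 0.996, -0.085, 0.001]
contact_force: [0.5, 5.2, 7.2]
width: 0.256
finger_force: 61.1
```

Gripped. Next: generate the circle rows, 60° per call at about 1 rad/s, with the press building up.

```bash
cat > circ.py <<'E'
import sys,numpy as np
# circ.py cx cy r a0 cmdx cmdy [step n]
cx,cy,r,a0,X,Y=map(float,sys.argv[1:7]); st=float(sys.argv[7]) if len(sys.argv)>7 else 7.5; n=int(sys.argv[8]) if len(sys.argv)>8 else 8
a=np.radians(a0-st*np.arange(1,n+1)); x=np.round((cx+r*np.cos(a)-X)/10,2); y=np.round((cy+r*np.sin(a)-Y)/10,2)
print("; ".join(f"0 0 0 {p} {q} 0 0.1" for p,q in zip(x,y)), "-> cmd",X+10*x[-1],Y+10*y[-1],"ang",a0-st*n)
E
python3 circ.py 438.2 -302 57 51 473.6 -258.3
```

```text
0 0 0 0.59 -0.45 0 0.1; 0 0 0 1.07 -1.02 0 0.1; 0 0 0 1.47 -1.65 0 0.1; 0 0 0 1.78 -2.33 0 0.1; 0 0 0 2.0 -3.04 0 0.1; 0 0 0 2.13 -3.77 0 0.1; 0 0 0 2.16 -4.52 0 0.1; 0 0 0 2.09 -5.26 0 0.1 -> cmd 494.5 -310.9 ang -9.0
```

>>> move_arm(
  increments="0 0 0 0.59 -0.45 -0.08 0.1; 0 0 0 1.07 -1.02 -0.16 0.1; 0 0 0 1.47 -1.65 -0.24 0.1; 0 0 0 1.78 -2.33 -0.3 0.1",
  force=60,
)

```text
time: 12.4
tcp_pos: [493.5, -282.5, 118.3]
tool_rot: [0.001, 0.996, -0.085, 0.002]
contact_force: [1.0, 4.5, 13.1]
width: 0.255
finger_force: 61.8
```

```bash
python3 circ.py 438.2 -302 58 21 491.4 -281.6 7.5 6;python3 - <<'E'
from h import *
st=telemetry.observe();print(st["tcp_pos"],st["contact_force"],st["ft_torque"],st["qd"].round(2))
E
```

```text
0 0 0 0.32 -0.69 0 0.1; 0 0 0 0.45 -1.43 0 0.1; 0 0 0 0.48 -2.19 0 0.1; 0 0 0 0.41 -2.95 0 0.1; 0 0 0 0.24 -3.69 0 0.1; 0 0 0 -0.02 -4.4 0 0.1 -> cmd 491.2 -325.6 ang -24.0
[ 493.49713038 -282.45102817  118.26699894] [ 1.01757264  4.52585705 13.08491113] [ 0.92922828 -0.02262858  0.04234822] [-0.05  0.07 -0.1  -0.01  0.02 -0.05]
```

>>> move_arm(
  increments="0 0 0 0.32 -0.69 0 0.1; 0 0 0 0.45 -1.43 0 0.1; 0 0 0 0.48 -2.19 0 0.1; 0 0 0 0.41 -2.95 0 0.1; 0 0 0 0.24 -3.69 0 0.1; 0 0 0 -0.02 -4.4 0 0.1",
  force=60,
)

```text
time: 13.15
tcp_pos: [491.5, -326.6, 117.6]
tool_rot: [0.001, 0.996, -0.085, 0.001]
contact_force: [-0.6, 4.5, 11.8]
width: 0.262
finger_force: 61.9
```

```bash
python3 circ.py 438.2 -301.5 57.5 -24 491.2 -325.6 7.5 6
```

```text
0 0 0 -0.4 -0.59 0 0.1; 0 0 0 -0.83 -1.21 0 0.1; 0 0 0 -1.34 -1.76 0 0.1; 0 0 0 -1.92 -2.24 0 0.1; 0 0 0 -2.56 -2.64 0 0.1; 0 0 0 -3.24 -2.96 0 0.1 -> cmd 458.79999999999995 -355.20000000000005 ang -69.0
```

>>> move_arm(
  increments="0 0 0 -0.4 -0.59 -0.05 0.1; 0 0 0 -0.83 -1.21 -0.1 0.1; 0 0 0 -1.34 -1.76 -0.1 0.1",
  force=60,
)

```text
time: 13.52
tcp_pos: [478.4, -344.0, 116.8]
tool_rot: [0.001, 0.996, -0.085, 0.001]
contact_force: [0.5, 4.3, 12.0]
width: 0.258
finger_force: 62.4
```

```bash
python3 circ.py 438.2 -301.5 57.5 -46.5 477.8 -343.2 7.5 4
```

```text
0 0 0 -0.58 -0.48 0 0.1; 0 0 0 -1.22 -0.88 0 0.1; 0 0 0 -1.9 -1.2 0 0.1; 0 0 0 -2.62 -1.42 0 0.1 -> cmd 451.6 -357.4 ang -76.5
```

```bash
python3 circ.py 438.2 -300.7 57.5 -46.5 477.8 -343.2 7.5 5
```

```text
0 0 0 -0.58 -0.4 0 0.1; 0 0 0 -1.22 -0.8 0 0.1; 0 0 0 -1.9 -1.12 0 0.1; 0 0 0 -2.62 -1.34 0 0.1; 0 0 0 -3.36 -1.47 0 0.1 -> cmd 444.2 -357.9 ang -84.0
```

>>> move_arm(
  increments="0 0 0 -0.58 -0.4 -0.08 0.1; 0 0 0 -1.22 -0.8 -0.1 0.1; 0 0 0 -1.9 -1.12 -0.1 0.1; 0 0 0 -2.62 -1.34 -0.1 0.1; 0 0 0 -3.36 -1.47 -0.1 0.1",
  force=60,
)

```text
time: 14.15
tcp_pos: [446.4, -358.9, 116.3]
tool_rot: [0.001, 0.996, -0.085, 0.003]
contact_force: [3.3, 4.1, 12.9]
width: 0.26
finger_force: 63.0
```

```bash
python3 circ.py 438.2 -300.7 57.5 -84 444.2 -357.9 7.5 5
```

```text
0 0 0 -0.75 -0.03 0 0.1; 0 0 0 -1.5 0.04 0 0.1; 0 0 0 -2.23 0.21 0 0.1; 0 0 0 -2.94 0.47 0 0.1; 0 0 0 -3.6 0.82 0 0.1 -> cmd 408.2 -349.7 ang -121.5
```

```bash
python3 circ.py 438.2 -299.5 57.5 -84 444.2 -357.9 7.5 5
```

```text
0 0 0 -0.75 0.09 0 0.1; 0 0 0 -1.5 0.16 0 0.1; 0 0 0 -2.23 0.33 0 0.1; 0 0 0 -2.94 0.59 0 0.1; 0 0 0 -3.6 0.94 0 0.1 -> cmd 408.2 -348.5 ang -121.5
```

>>> move_arm(
  increments="0 0 0 -0.75 0.09 -0.05 0.1; 0 0 0 -1.5 0.16 -0.05 0.1; 0 0 0 -2.23 0.33 -0.05 0.1; 0 0 0 -2.94 0.59 -0.05 0.1",
  force=60,
)

```text
time: 14.65
tcp_pos: [418.7, -355.8, 116.7]
tool_rot: [0.004, 0.996, -0.085, 0.005]
contact_force: [4.6, -0.5, 12.6]
width: 0.256
finger_force: 62.6
```

```bash
python3 circ.py 438.2 -299.5 57.5 -114 414.8 -352 7.5 6;  python3 circ.py 438.2 -301 57.5 -114 414.8 -352 7.5 6
```

```text
0 0 0 -0.66 0.35 0 0.1; 0 0 0 -1.28 0.78 0 0.1; 0 0 0 -1.83 1.29 0 0.1; 0 0 0 -2.31 1.87 0 0.1; 0 0 0 -2.71 2.51 0 0.1; 0 0 0 -3.03 3.19 0 0.1 -> cmd 384.5 -320.1 ang -159.0
0 0 0 -0.66 0.2 0 0.1; 0 0 0 -1.28 0.63 0 0.1; 0 0 0 -1.83 1.14 0 0.1; 0 0 0 -2.31 1.72 0 0.1; 0 0 0 -2.71 2.36 0 0.1; 0 0 0 -3.03 3.04 0 0.1 -> cmd 384.5 -321.6 ang -159.0
```

>>> move_arm(
  increments="0 0 0 -0.66 0.3 -0.08 0.1; 0 0 0 -1.28 0.72 -0.08 0.1; 0 0 0 -1.83 1.23 -0.08 0.1; 0 0 0 -2.31 1.81 -0.08 0.1",
  force=60,
)

```text
time: 15.15
tcp_pos: [396.0, -341.2, 116.9]
tool_rot: [0.008, 0.996, -0.085, 0.006]
contact_force: [2.8, -6.0, 15.3]
width: 0.26
finger_force: 62.3
```

```bash
python3 circ.py 438.2 -300.4 57.5 -144 391.7 -333.9 7.5 6;  python3 circ.py 437.2 -300.4 57.5 -144 391.7 -333.9 7.5 6
```

```text
0 0 0 -0.4 0.61 0 0.1; 0 0 0 -0.72 1.29 0 0.1; 0 0 0 -0.94 2.01 0 0.1; 0 0 0 -1.07 2.75 0 0.1; 0 0 0 -1.1 3.5 0 0.1; 0 0 0 -1.03 4.25 0 0.1 -> cmd 381.4 -291.4 ang -189.0
0 0 0 -0.5 0.61 0 0.1; 0 0 0 -0.82 1.29 0 0.1; 0 0 0 -1.04 2.01 0 0.1; 0 0 0 -1.17 2.75 0 0.1; 0 0 0 -1.2 3.5 0 0.1; 0 0 0 -1.13 4.25 0 0.1 -> cmd 380.4 -291.4 ang -189.0
```

Heavy point (tangential about 6.5 N). Press is 15 N, so I go slower here.

```bash
python3 circ.py 437.7 -300.4 57.5 -144 391.7 -333.9 5 8
```

```text
0 0 0 -0.33 0.39 0 0.1; 0 0 0 -0.57 0.83 0 0.1; 0 0 0 -0.77 1.29 0 0.1; 0 0 0 -0.93 1.77 0 0.1; 0 0 0 -1.04 2.25 0 0.1; 0 0 0 -1.12 2.75 0 0.1; 0 0 0 -1.15 3.25 0 0.1; 0 0 0 -1.14 3.75 0 0.1 -> cmd 380.3 -296.4 ang -184.0
```

>>> move_arm(
  increments="0 0 0 -0.33 0.39 0 0.1; 0 0 0 -0.57 0.83 0 0.1; 0 0 0 -0.77 1.29 0 0.1",
  force=60,
)

```text
time: 15.52
tcp_pos: [387.3, -329.4, 117.2]
tool_rot: [0.009, 0.996, -0.085, 0.005]
contact_force: [-0.1, -6.6, 18.4]
width: 0.258
finger_force: 62.3
```

```bash
python3 circ.py 437.7 -300.4 57.5 -159 384 -321 5 8
```

```text
0 0 0 -0.16 0.48 0 0.1; 0 0 0 -0.27 0.96 0 0.1; 0 0 0 -0.35 1.46 0 0.1; 0 0 0 -0.38 1.96 0 0.1; 0 0 0 -0.37 2.46 0 0.1; 0 0 0 -0.31 2.96 0 0.1; 0 0 0 -0.21 3.45 0 0.1; 0 0 0 -0.07 3.93 0 0.1 -> cmd 383.3 -281.7 ang -199.0
```

>>> move_arm(
  increments="0 0 0 -0.16 0.48 0.1 0.1; 0 0 0 -0.27 0.96 0.12 0.1; 0 0 0 -0.35 1.46 0.12 0.1",
  force=60,
)

```text
time: 15.9
tcp_pos: [381.8, -314.1, 117.8]
tool_rot: [0.008, 0.996, -0.084, 0.003]
contact_force: [-3.9, -6.2, 18.1]
width: 0.254
finger_force: 62.1
```

```bash
python3 circ.py 437.7 -300.4 57.5 -174 380.5 -306.4 5 8
```

```text
0 0 0 -0.03 0.5 0 0.1; 0 0 0 -0.02 1.0 0 0.1; 0 0 0 0.04 1.5 0 0.1; 0 0 0 0.14 1.99 0 0.1; 0 0 0 0.28 2.47 0 0.1; 0 0 0 0.47 2.94 0 0.1; 0 0 0 0.69 3.39 0 0.1; 0 0 0 0.95 3.82 0 0.1 -> cmd 390.0 -268.2 ang -214.0
```

>>> move_arm(
  increments="0 0 0 -0.1 0.5 0.12 0.1; 0 0 0 -0.12 1.0 0.15 0.1; 0 0 0 -0.07 1.5 0.15 0.1",
  force=60,
)

```text
time: 16.27
tcp_pos: [379.9, -297.1, 118.2]
tool_rot: [0.006, 0.996, -0.084, 0.001]
contact_force: [-4.6, -3.5, 15.8]
width: 0.258
finger_force: 61.7
```

```bash
python3 circ.py 436.5 -300.4 57.5 -189 379.8 -291.4 6 8
```

```text
0 0 0 0.12 0.59 0 0.1; 0 0 0 0.3 1.16 0 0.1; 0 0 0 0.55 1.71 0 0.1; 0 0 0 0.85 2.23 0 0.1; 0 0 0 1.2 2.72 0 0.1; 0 0 0 1.6 3.17 0 0.1; 0 0 0 2.05 3.57 0 0.1; 0 0 0 2.54 3.92 0 0.1 -> cmd 405.2 -252.2 ang -237.0
```

>>> move_arm(
  increments="0 0 0 0.1 0.59 0.05 0.1; 0 0 0 0.26 1.16 0.05 0.1; 0 0 0 0.5 1.71 0.05 0.1; 0 0 0 0.8 2.25 0.05 0.1; 0 0 0 1.14 2.75 0.05 0.1; 0 0 0 1.54 3.2 0.05 0.1",
  force=60,
)

```text
time: 17.02
tcp_pos: [394.5, -262.3, 117.8]
tool_rot: [0.003, 0.996, -0.084, -0.0]
contact_force: [-5.2, 1.7, 15.3]
width: 0.257
finger_force: 61.5
```

```bash
python3 circ.py 437 -301 58 -225 395.2 -259.4 7.5 8
python3 - <<'E'
import numpy as np
from scipy.optimize import least_squares
P=np.array([(474.6,-258.2),(493.5,-282.5),(491.5,-326.6),(478.4,-344),(446.4,-358.9),(418.7,-355.8),(396,-341.2),(387.3,-329.4),(381.8,-314.1),(379.9,-297.1)])
print(least_squares(lambda q:np.hypot(*(P-q[:2]).T)-q[2],[438,-302,57]).x)
E
```

```text
0 0 0 0.65 0.44 0 0.1; 0 0 0 1.28 0.86 0 0.1; 0 0 0 1.96 1.2 0 0.1; 0 0 0 2.68 1.44 0 0.1; 0 0 0 3.42 1.59 0 0.1; 0 0 0 4.18 1.64 0 0.1; 0 0 0 4.94 1.59 0 0.1; 0 0 0 5.68 1.44 0 0.1 -> cmd 452.0 -244.99999999999997 ang -285.0
[ 438.36888608 -301.95053076   57.89986598]
```

```bash
python3 circ.py 436.7 -300.2 58.5 -225 395.2 -259.4 7.5 6
```

```text
0 0 0 0.59 0.56 0 0.1; 0 0 0 1.23 0.99 0 0.1; 0 0 0 1.91 1.32 0 0.1; 0 0 0 2.64 1.57 0 0.1; 0 0 0 3.39 1.72 0 0.1; 0 0 0 4.15 1.77 0 0.1 -> cmd 436.7 -241.7 ang -270.0
```

>>> move_arm(
  increments="0 0 0 0.59 0.54 0.02 0.1; 0 0 0 1.23 0.96 0.04 0.1; 0 0 0 1.91 1.32 0.04 0.1; 0 0 0 2.64 1.57 0.04 0.1; 0 0 0 3.39 1.72 0.04 0.1; 0 0 0 4.15 1.77 0.04 0.1",
  force=60,
)

```text
time: 17.77
tcp_pos: [436.0, -243.1, 117.7]
tool_rot: [0.002, 0.996, -0.085, -0.0]
contact_force: [-4.0, 2.5, 12.6]
width: 0.257
finger_force: 61.3
```

```bash
python3 circ.py 437.5 -301 58.3 -270 436.7 -241.7 7.5 6
```

```text
0 0 0 0.84 -0.15 0 0.1; 0 0 0 1.59 -0.3 0 0.1; 0 0 0 2.31 -0.54 0 0.1; 0 0 0 2.99 -0.88 0 0.1; 0 0 0 3.63 -1.3 0 0.1; 0 0 0 4.2 -1.81 0 0.1 -> cmd 478.7 -259.8 ang -315.0
```

>>> move_arm(
  increments="0 0 0 0.8 -0.08 -0.04 0.1; 0 0 0 1.56 -0.24 -0.04 0.1; 0 0 0 2.31 -0.5 -0.04 0.1; 0 0 0 2.99 -0.85 -0.04 0.1; 0 0 0 3.63 -1.28 -0.04 0.1; 0 0 0 4.2 -1.8 -0.04 0.1",
  force=60,
)

```text
time: 18.52
tcp_pos: [479.6, -260.0, 117.9]
tool_rot: [0.001, 0.996, -0.085, 0.001]
contact_force: [-0.8, 6.0, 15.7]
width: 0.258
finger_force: 61.7
```

```bash
python3 circ.py 437.8 -301 58.0 -315 478.7 -259.7 7.5 8
```

```text
0 0 0 0.51 -0.6 0 0.1; 0 0 0 0.93 -1.23 0 0.1; 0 0 0 1.27 -1.91 0 0.1; 0 0 0 1.51 -2.63 0 0.1; 0 0 0 1.66 -3.37 0 0.1; 0 0 0 1.71 -4.13 0 0.1; 0 0 0 1.66 -4.89 0 0.1; 0 0 0 1.51 -5.63 0 0.1 -> cmd 493.8 -316.0 ang -375.0
```

>>> move_arm(
  increments="0 0 0 0.54 -0.55 0.04 0.1; 0 0 0 0.96 -1.18 0.04 0.1; 0 0 0 1.3 -1.87 0.04 0.1; 0 0 0 1.53 -2.6 0.04 0.1; 0 0 0 1.67 -3.35 0.04 0.1; 0 0 0 1.71 -4.11 0.04 0.1; 0 0 0 1.65 -4.86 0.04 0.1; 0 0 0 1.48 -5.6 0.04 0.1",
  force=60,
)

```text
time: 19.52
tcp_pos: [494.6, -317.1, 118.1]
tool_rot: [0.001, 0.996, -0.085, 0.002]
contact_force: [0.9, 3.9, 12.0]
width: 0.261
finger_force: 61.8
```

```bash
python3 circ.py 437.8 -300.3 57.5 -375 493.5 -315.7 7.5 7
```

```text
0 0 0 -0.26 -0.66 0 0.1; 0 0 0 -0.59 -1.34 0 0.1; 0 0 0 -1.01 -1.96 0 0.1; 0 0 0 -1.5 -2.53 0 0.1; 0 0 0 -2.07 -3.02 0 0.1; 0 0 0 -2.69 -3.44 0 0.1; 0 0 0 -3.37 -3.77 0 0.1 -> cmd 459.8 -353.4 ang -427.5
```

>>> move_arm(
  increments="0 0 0 -0.26 -0.66 -0.06 0.1; 0 0 0 -0.59 -1.32 -0.1 0.1; 0 0 0 -1.01 -1.92 -0.12 0.1; 0 0 0 -1.5 -2.48 -0.14 0.1; 0 0 0 -2.07 -2.96 -0.16 0.1; 0 0 0 -2.69 -3.37 -0.16 0.1; 0 0 0 -3.37 -3.7 -0.16 0.1",
  force=60,
)

```text
time: 20.4
tcp_pos: [461.5, -354.0, 116.8]
tool_rot: [0.001, 0.996, -0.085, 0.002]
contact_force: [2.6, 3.6, 12.5]
width: 0.254
finger_force: 62.5
```

```bash
python3 circ.py 438 -299.7 57.5 -427.5 459.8 -352.7 7.5 6
```

```text
0 0 0 -0.69 -0.25 0 0.1; 0 0 0 -1.43 -0.4 0 0.1; 0 0 0 -2.18 -0.45 0 0.1; 0 0 0 -2.93 -0.4 0 0.1; 0 0 0 -3.67 -0.25 0 0.1; 0 0 0 -4.38 -0.01 0 0.1 -> cmd 416.0 -352.8 ang -472.5
```

>>> move_arm(
  increments="0 0 0 -0.69 -0.23 -0.04 0.1; 0 0 0 -1.43 -0.37 -0.08 0.1; 0 0 0 -2.18 -0.42 -0.08 0.1; 0 0 0 -2.93 -0.38 -0.08 0.1; 0 0 0 -3.67 -0.24 -0.08 0.1; 0 0 0 -4.38 -0.01 -0.08 0.1",
  force=60,
)

```text
time: 21.15
tcp_pos: [419.7, -356.3, 116.8]
tool_rot: [0.004, 0.996, -0.085, 0.005]
contact_force: [5.1, 0.2, 12.5]
width: 0.256
finger_force: 62.4
```

```bash
python3 circ.py 437.8 -300 57.7 -472.5 416 -352.8 6 8
```

```text
0 0 0 -0.57 0.21 0 0.1; 0 0 0 -1.09 0.52 0 0.1; 0 0 0 -1.57 0.89 0 0.1; 0 0 0 -2.01 1.31 0 0.1; 0 0 0 -2.4 1.77 0 0.1; 0 0 0 -2.74 2.27 0 0.1; 0 0 0 -3.03 2.8 0 0.1; 0 0 0 -3.26 3.35 0 0.1 -> cmd 383.4 -319.3 ang -520.5
```

>>> move_arm(
  increments="0 0 0 -0.57 0.21 -0.04 0.1; 0 0 0 -1.09 0.52 -0.04 0.1; 0 0 0 -1.57 0.89 -0.04 0.1; 0 0 0 -2.01 1.31 -0.04 0.1",
  force=60,
)

```text
time: 21.65
tcp_pos: [400.1, -345.7, 117.1]
tool_rot: [0.006, 0.996, -0.085, 0.005]
contact_force: [4.9, -2.8, 14.3]
width: 0.26
finger_force: 62.1
```

```bash
python3 circ.py 437.3 -300.2 57.7 -496.5 395.9 -339.7 6 8
```

```text
0 0 0 -0.44 0.44 0 0.1; 0 0 0 -0.78 0.94 0 0.1; 0 0 0 -1.07 1.47 0 0.1; 0 0 0 -1.3 2.02 0 0.1; 0 0 0 -1.47 2.6 0 0.1; 0 0 0 -1.58 3.2 0 0.1; 0 0 0 -1.63 3.8 0 0.1; 0 0 0 -1.61 4.4 0 0.1 -> cmd 379.79999999999995 -295.7 ang -544.5
```

>>> move_arm(
  increments="0 0 0 -0.44 0.44 0.02 0.1; 0 0 0 -0.78 0.94 0.05 0.1; 0 0 0 -1.07 1.47 0.08 0.1",
  force=60,
)

```text
time: 22.02
tcp_pos: [388.6, -332.1, 117.8]
tool_rot: [0.007, 0.996, -0.085, 0.005]
contact_force: [1.2, -5.3, 13.7]
width: 0.257
finger_force: 61.6
```

```bash
python3 circ.py 437 -300.4 57.9 -514.5 385.2 -325 6 8
```

```text
0 0 0 -0.28 0.53 0 0.1; 0 0 0 -0.45 1.11 0 0.1; 0 0 0 -0.56 1.7 0 0.1; 0 0 0 -0.61 2.31 0 0.1; 0 0 0 -0.59 2.91 0 0.1; 0 0 0 -0.51 3.52 0 0.1; 0 0 0 -0.37 4.1 0 0.1; 0 0 0 -0.17 4.68 0 0.1 -> cmd 383.5 -278.2 ang -562.5
```

>>> move_arm(
  increments="0 0 0 -0.28 0.53 0 0.1; 0 0 0 -0.47 1.11 0.03 0.1; 0 0 0 -0.6 1.7 0.06 0.1",
  force=60,
)

```text
time: 22.4
tcp_pos: [381.1, -315.0, 118.2]
tool_rot: [0.007, 0.996, -0.084, 0.003]
contact_force: [-1.5, -4.6, 14.1]
width: 0.26
finger_force: 61.6
```

```bash
python3 circ.py 436.5 -300.2 58.2 -532.5 379.2 -308 6 8
```

```text
0 0 0 -0.09 0.63 0 0.1; 0 0 0 -0.07 1.24 0 0.1; 0 0 0 0.01 1.84 0 0.1; 0 0 0 0.15 2.43 0 0.1; 0 0 0 0.35 3.01 0 0.1; 0 0 0 0.62 3.56 0 0.1; 0 0 0 0.93 4.08 0 0.1; 0 0 0 1.3 4.56 0 0.1 -> cmd 392.2 -262.4 ang -580.5
```

>>> move_arm(
  increments="0 0 0 -0.09 0.63 0 0.1; 0 0 0 -0.1 1.24 0 0.1; 0 0 0 -0.02 1.84 0 0.1; 0 0 0 0.12 2.43 0 0.1; 0 0 0 0.31 3.01 0 0.1; 0 0 0 0.57 3.58 0 0.1",
  force=60,
)

```text
time: 23.15
tcp_pos: [384.6, -276.4, 117.5]
tool_rot: [0.005, 0.996, -0.084, 0.0]
contact_force: [-5.0, -0.0, 17.7]
width: 0.261
finger_force: 61.8
```

```bash
python3 circ.py 436.5 -300 58.5 -568.5 384.9 -272.2 7.5 6
```

```text
0 0 0 0.43 0.66 0 0.1; 0 0 0 0.92 1.25 0 0.1; 0 0 0 1.48 1.77 0 0.1; 0 0 0 2.1 2.21 0 0.1; 0 0 0 2.78 2.56 0 0.1; 0 0 0 3.5 2.83 0 0.1 -> cmd 419.9 -243.89999999999998 ang -613.5
```

>>> move_arm(
  increments="0 0 0 0.39 0.68 0.12 0.1; 0 0 0 0.87 1.27 0.15 0.1; 0 0 0 1.44 1.8 0.15 0.1; 0 0 0 2.07 2.24 0.15 0.1; 0 0 0 2.77 2.59 0.13 0.1; 0 0 0 3.5 2.85 0.13 0.1",
  force=60,
)

```text
time: 23.9
tcp_pos: [419.4, -245.8, 117.6]
tool_rot: [0.003, 0.996, -0.084, -0.0]
contact_force: [-3.6, 2.2, 12.9]
width: 0.258
finger_force: 61.3
```

```bash
python3 circ.py 437.2 -300.5 58.5 -613.5 419.9 -243.7 7.5 6
```

```text
0 0 0 0.81 0.1 0 0.1; 0 0 0 1.58 0.17 0 0.1; 0 0 0 2.34 0.14 0 0.1; 0 0 0 3.1 0.01 0 0.1; 0 0 0 3.83 -0.22 0 0.1; 0 0 0 4.52 -0.54 0 0.1 -> cmd 465.09999999999997 -249.1 ang -658.5
```

>>> move_arm(
  increments="0 0 0 0.81 0.1 0 0.1; 0 0 0 1.58 0.17 0 0.1; 0 0 0 2.34 0.14 0 0.1; 0 0 0 3.1 0.01 0 0.1; 0 0 0 3.7 -0.16 0 0.1; 0 0 0 4.2 -0.38 0 0.1; 0 0 0 4.35 -0.45 0 0.1; 0 0 0 4.35 -0.45 0 0.1",
  force=60,
)

```text
time: 24.9
tcp_pos: [463.6, -248.8, 117.8]
tool_rot: [0.001, 0.996, -0.085, 0.001]
contact_force: [-2.0, 5.7, 13.9]
width: 0.263
finger_force: 61.5
```

>>> move_arm(
  increments="0 0 0 0 0.05 0.1 0.1; 0 0 0 -0.03 0.1 0.2 0.1; 0 0 0 -0.03 0.12 0.3 0.1; 0 0 0 -0.03 0.12 0.35 0.1; 0 0 0 -0.03 0.12 0.35 0.1",
  force=60,
)

```text
time: 25.52
tcp_pos: [462.7, -247.7, 119.2]
tool_rot: [0.001, 0.996, -0.085, -0.0]
contact_force: [-2.4, 1.4, 4.0]
width: 0.259
finger_force: 60.5
```

Now about 4 N press remains. I'll reduce the grip, open gradually and lift off.

>>> move_arm(
  increments="0 0 0 0 0 0 0.22; 0 0 0 0 0 0.02 0.27; 0 0 0 0 0 0.02 0.3; 0 0 0 0 0 0.02 0.33; 0 0 0 0 0 0.02 0.4; 0 0 0 0 0 0.02 0.5; 0 0 0 0 0 0.02 0.6; 0 0 0 0 0 0.02 0.65",
  force=20,
)

```text
time: 26.52
tcp_pos: [463.2, -247.0, 119.3]
tool_rot: [0.0, 0.996, -0.085, 0.0]
contact_force: [0.7, -0.3, -0.3]
width: 0.651
finger_force: 0.0
```

>>> move_arm(
  increments="0 0 0 0 0 1.5 0.65; 0 0 0 0 0 4 0.65; 0 0 0 0 0 7 0.65; 0 0 0 -4 0 10 0.65; 0 0 0 -10 -1 10 0.65; 0 0 0 -16 -2 10 0.65; 0 0 0 -22 -3 10 0.65; 0 0 0 -22 -3 10 0.65",
)

```text
time: 27.52
tcp_pos: [239.9, -277.5, 220.5]
tool_rot: [0.001, 0.996, -0.088, -0.0]
contact_force: [0.1, -0.3, 1.0]
width: 0.652
finger_force: 0.0
```

Run:
```python
from h import *
s=imaging.snapshot("top"); c=imaging.snapshot("scene"); st=telemetry.observe(); print(st["time"],st["tcp_pos"],st["contact_force"])
I=s["img"]; h=cv2.cvtColor(I,cv2.COLOR_BGR2HSV); o=cv2.imread("pics/top0.png"); ho=cv2.cvtColor(o,cv2.COLOR_BGR2HSV)
def knob(h):
    r=h[200:245,255:300]; m=((r[...,0]<13)&(r[...,1]>90)&(r[...,2]<190)&(r[...,2]>60)).astype(np.uint8)
    n,l,t,ce=cv2.connectedComponentsWithStats(m); return [(t[i,4],(ce[i]+[255,200]).round(1)) for i in range(1,n) if t[i,4]>8]
for q in(ho,h):
    for a,ce in knob(q):
        p=at(s,*ce,180)-np.array([438.2,-301.8,180]); print(a,ce,np.hypot(*p[:2]).round(1),np.degrees(np.arctan2(p[1],p[0])).round(1))
print(cv2.cvtColor(I,cv2.COLOR_BGR2GRAY)[228:250:2,300:320:1])
cv2.imwrite("pics/l.png",I[200:275,245:325])
# brass pixels
for q in(ho,h):
    r=q[215:245,262:300]; ys,xs=np.nonzero((r[...,0]>18)&(r[...,0]<32)&(r[...,1]>110)&(r[...,2]>150)&(np.hypot(*np.mgrid[215-234.8:245-234.8,262-289:300-289])<19)); print(sorted(zip(xs+262,ys+215)))
```

```text
27.625 [ 243.3369948  -277.61162935  220.42186674] [ 0.80603083 -0.28119474 -0.12468437]
39 [267.1 218.2] 57.1 50.8
50 [263.5 224.1] 57.2 66.6
[[223 225 229 229 232 223 142   7   1   6  28  75  94  90  89  85  85  77
  142 181]
 [200 161 106 173 226 239 220 112   0   9   5  44  81  90  86  85  81  76
   75  74]
 [227 228 230 230 192 203 229 141   0   6   7  14  66  93  90  87  82  79
   77  79]
 [240 240 240 234 230 211 173 136  64  15  18  16  59  89  90  81 152 189
  183 178]
 [244 245 241 232 232 233 232 233 233 237 248 183  18   7   8   8 127 167
  158 161]
 [232 236 238 242 244 237 232 234 235 240 221 123  11  29  18   1 139 188
  176 176]
 [233 234 235 236 208 199 164  12   0  20 116 179 121  27  67 169 201 190
  188 184]
 [193 176 211 236 246 241 147   0   8   6   0 112 194 207 200 198 196 196
  195 193]
 [230 231 234 242 201  81   0  10  10   9  42 158 196 189 187 188 186 186
  188 185]
 [230 238 235 170  61   0  17  22  12  70 179 205 197 195 192 190 187 187
  188 189]
 [245 193  79   8  20  24  19   8 111 189 196 189 188 189 191 191 195 197
  203 158]]
[(np.int64(273), np.i
[... 816 characters left out ...]
.int64(275), np.int64(229)), (np.int64(275), np.int64(230)), (np.int64(276), np.int64(228)), (np.int64(276), np.int64(229)), (np.int64(276), np.int64(230)), (np.int64(277), np.int64(228)), (np.int64(277), np.int64(229)), (np.int64(285), np.int64(234)), (np.int64(286), np.int64(232)), (np.int64(286), np.int64(233)), (np.int64(286), np.int64(234)), (np.int64(286), np.int64(235)), (np.int64(287), np.int64(232)), (np.int64(287), np.int64(233)), (np.int64(287), np.int64(234)), (np.int64(287), np.int64(235)), (np.int64(288), np.int64(232)), (np.int64(288), np.int64(233)), (np.int64(288), np.int64(234)), (np.int64(288), np.int64(235)), (np.int64(289), np.int64(233)), (np.int64(289), np.int64(234))]
```

The knob is at 66.6°, the dot (about 64°) is hidden under the arm, the mill has not moved and the hatch is still shut. Handing in.

```bash
python3 -c "
from rig import workorder; print(workorder.hand_in())"
```

```text
the job is handed in; nothing more can be done
None
```

The job is handed in, but no verdict came back: the hatch is shut as far as the images and push force show, the crank made two clockwise turns and rests about 0.05 rad short of the dot, mostly under 12–16 N of press (two readings of 18.4 and 18.1 N at the first heavy point were just over your 18 N limit), and the mill showed no movement in the images.

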